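Sweep the used tube caps into the discard tub

TASK

Three used purple tube caps are left standing on the white work board. Sweep all three along the board with your fingertips, over its open edge and into the yellow discard tub: push them steadily, without gripping, lifting or flicking any. Leave the control vials and everything else on the bench standing where they are.

Things in the scene. Friction and masses are not known exactly. Their poses are not given: they have to be found in the camera images.
- board: White work board on feet, fixed. 280 mm along its x, 340 mm along y; deck top 55 mm above its origin, which lies on the bench under its centre; z up. Grey rim 8 mm wide, 10 mm high along both long sides (x = +-140 mm) and the +y end; the -y end (y = -170 mm) is open, with no rim, above the discard tub.
- tub: Yellow discard tub, fixed, tucked 10 mm under the board's open edge (at tub y = +50 mm); its place along the edge varies, axes parallel to the board's. Origin on the bench under its centre. Inside: x +-80, y +-57 mm, floor 4 mm up, walls 3 mm. Walls: +y 40 mm high (below the board), sides 53 mm (just below the deck), back (-y) 79 mm.
- cap_a: Used purple blood-tube cap with a white dot on top, 17 mm diameter, 20 mm high, about 10 g, standing loose on the board's deck. Origin at the middle of the cap (10 mm above the deck at the start); its z axis points out of its top.
- cap_b: Used purple blood-tube cap with a grey dot on top, 17 mm diameter, 20 mm high, about 10 g, standing loose on the board's deck. Origin at the middle of the cap (10 mm above the deck at the start); its z axis points out of its top.
- cap_c: Used purple blood-tube cap with a white dot on top, 17 mm diameter, 20 mm high, about 10 g, standing loose on the board's deck. Origin at the middle of the cap (10 mm above the deck at the start); its z axis points out of its top.
- vial_red: Amber control vial with a red cap, 22 mm diameter, 45 mm high, 30 g, standing loose on the board's deck; to be left alone. Origin under its base, z up.
- vial_blue: Amber control vial with a blue cap, 22 mm diameter, 45 mm high, 30 g, standing loose on the board's deck; to be left alone. Origin under its base, z up.
- vial_green: Amber control vial with a green cap, 22 mm diameter, 45 mm high, 30 g, standing loose on the board's deck; to be left alone. Origin under its base, z up.
- reagent_bottle: Amber reagent bottle with a white cap, 60 mm diameter, 120 mm high, loose on the bench to the robot's right; bystander. Origin under its base, z up.
- beaker: Empty glass beaker, 70 mm diameter, 90 mm high, loose on the bench to the robot's right; bystander. Origin under its base, z up.
- cap_opener: Orange plastic hand tool for opening tubes, 123 mm long, 14 mm high, lying loose on the bench to the robot's left; bystander. Origin under its handle, z up.
There are look-alikes about, which are no part of the job. Of the things that look like the tub, take the one that is nearest to the robot's base at the start.

How it is judged (in metres and radians):
At the end, for the whole second after the job is handed in: All three caps lie at rest inside the tub, their middles below its rim (less than 48 mm above the bench); every vial and other bystander is upright within 20 mm of where it started (x of cap_a in the frame of tub between -0.08 and 0.08 m and y of cap_a in the frame of tub between -0.058 and 0.058 m and z of each of cap_a, cap_b, cap_c in the frame of tub below 0.048 m and linear speed of each of cap_a, cap_b, cap_c below 0.02 m/s and x of cap_b in the frame of tub between -0.08 and 0.08 m and y of cap_b in the frame of tub between -0.058 and 0.058 m and x of cap_c in the frame of tub between -0.08 and 0.08 m and y of cap_c in the frame of tub between -0.058 and 0.058 m and distance of each of vial_red, vial_blue, vial_green, reagent_bottle, beaker, cap_opener from where it was at the start of the episode below 0.02 m and angle between each of vial_red, vial_blue, vial_green, reagent_bottle, beaker, cap_opener's own z axis and vertical below 0.3 rad); the robot touches nothing.
It fails at once if a cap is lifted (its middle more than 15 mm above where it stood on the deck) (height (world z) of any of cap_a, cap_b, cap_c above 0.08 m).
It fails at once if a cap is pinched or squashed (the fingers bear on it with more than 12 N) (contact force between the fingers and cap_a above 12 N or contact force between the fingers and cap_b above 12 N or contact force between the fingers and cap_c above 12 N).
It fails at once if a cap is flicked (faster than 0.6 m/s while still on the board) ((height (world z) of cap_a above 0.058 m and linear speed of cap_a above 0.6 m/s) or (height (world z) of cap_b above 0.058 m and linear speed of cap_b above 0.6 m/s) or (height (world z) of cap_c above 0.058 m and linear speed of cap_c above 0.6 m/s)).
It fails at once if a vial or another bystander is moved by more than 20 mm or tipped (not (distance of each of vial_red, vial_blue, vial_green, reagent_bottle, beaker, cap_opener from where it was at the start of the episode below 0.02 m and angle between each of vial_red, vial_blue, vial_green, reagent_bottle, beaker, cap_opener's own z axis and vertical below 0.3 rad)).
It also fails if it takes over 54 s, if anything falls off the work surface, if the arm or the gripper's body presses on something with over 40 N, if the wrist force passes 120 N, or if a joint passes its speed limit or range.

ROBOT

A 6-joint arm with a two-finger parallel gripper is mounted at the origin on the work surface. World frame = base frame: x ahead of the robot, y to its left, z up, the work surface at z = 0. Lengths are in m, angles in degrees, forces in N, time in s.
With the tool pointing down it reaches from about 0.4 to 0.825 m from the base axis. Payload 7 kg.
Tool frame: the origin (TCP) lies on the centre line of the jaws, within the pads' length; the fingertips stand 14 mm ahead of it and the grasp point (between the pads) lies 5 mm behind it; z points along the fingers, y is the line along which they close (so a half turn about z gives the same grasp; the last joint's range is limited). The gripper opens to 88 mm and grips with 3 to 60 N. Pads are 19 mm wide; open, the fingers measure 130 mm over their backs; the gripper's body (78 mm by 193 mm) begins 47 mm behind the grasp point.
Start: joints at [-56.66, 20.546, 0.682, 0, -70.136, -16.507], TCP at [0.195, -0.646, 0.241] pointing down, gripper open.
Joint ranges: [-176.03, 176.03], [-82.01, 121.73], [-58.28, 71.71], [-173.87, 95.51], [-174.79, -0.11], [-173.66, 173.66]. Speed limits (degrees/s): [136.94, 136.94, 172.46, 180, 180, 180].

INTERFACE

Orientations are given as [roll, pitch, yaw] about the fixed x, y, z axes, in that order (R = Rz(yaw) Ry(pitch) Rx(roll)).
In Python, from plant import r gives the robot as it stands.
- The arm moves only by the tool send_rows, never from a script. Its argument "steps" is a list of rows, each an object with "dp": the shift along the tool's x, y, z in mm, a list of three; "roll": the turn about the tool's z in rad; "jaw": the opening in per cent of the stroke, from 0 (shut) to 100 (fully open). In form: [{"dp": [tx, ty, tz], "roll": roll, "jaw": jaw}, ...]. A call has 1 to 5 rows; each row is the pose to reach, as a shift and turn from the pose commanded when the call began, along the tool's axes at that moment; what a row does not reach only later rows make up. A row lasts 1/8 s, in which the tool goes at most 62.5 mm and 10.7 degrees, less where a joint would pass 70% of its speed; a pose out of reach is approached as far as the arm can. A call with a gripper value outside its range is refused whole. The fingers move at their own pace and stop on an object; "newtons" is the grip in N (left out, the last holds). Time passes only in rows, so rows that repeat a pose let the fingers close. It gives the time, the measured TCP pose, the force, the opening and the grip force at its end, in the units of the state.
- r.get_state(): the state, without advancing time (a new reading comes with each control period).
- r.capture(name): name is "scene" or "top" or "wrist"; returns a dict with "image" (420x560x3 uint8, blue, green, red), "K" (3x3 intrinsics, pixels), "rvec" (rotation vector, rad) and "tvec" (3), from world to camera coordinates, as OpenCV has them. Camera axes: x right, y down, z forward; pixel columns grow to the right and rows downward; lengths in m; the calibration is good to about 2 mm. A picture is of the moment at which its call begins. There is no depth.
- r.close_job(): hands the job in; it is judged then, once.
The state is a dict: "time_s": time; "joints": joint angles; "qd": joint speeds; "joint_torque": joint torques, N m; "tcp_pos": TCP position; "eef_rot": TCP orientation; "contact_force": force on the tool from outside, world axes, zero at the start; "moment": the same for the moment, N m; "gripper_width": finger opening in m; "gripper_force": force on a finger pad.
Only numpy, scipy, OpenCV 4.12 (cv2) and the standard library are available. Lean on these libraries where they do the work, as an engineer would, in place of code of your own. Each camera call takes 0.05 s, during which the arm holds its last target. There are 200 camera calls.

## Working session

There is one attempt and no reset: what is moved stays moved. The work goes in short steps, Python scripts to look and compute and a tool call to move; the robot and the scene stay as the last step left them, time stands still between calls to the robot, and variables do not carry over. Pictures are saved under pics/ and viewed, at most 10 in all, crops included, and the job is handed in when it is done.

Besides the shell and the picture viewer there is one more tool, called after ">>>" by a JSON object that holds its "fn" and its "kwargs". send_rows: Moves the arm, as the interface text tells. Its arguments: {"type":"object","properties":{"steps":{"type":"array","items":{"type":"object","properties":{"dp":{"type":"array","items":{"type":"number"}},"roll":{"type":"number"},"jaw":{"type":"number"}}}},"newtons":{"type":"number"}},"required":["steps"]}

```bash
mkdir -p pics
python3 - <<'E'
from plant import r
import cv2,pickle
d={}
for n in("scene","top"):
    c=r.capture(n);d[n]=c;cv2.imwrite(f"pics/{n}0.png",c["image"])
pickle.dump(d,open("d0.pkl","wb"))
s=r.get_state();print(s["time_s"],s["tcp_pos"],s["eef_rot"],s["gripper_width"])
E
```

```text
0.1 [ 0.19532656 -0.64569729  0.23970103] [ 1.79913947e+02 -1.10021261e-02 -1.63170328e+02] 0.0874721029504874
```

View pics/top0.png

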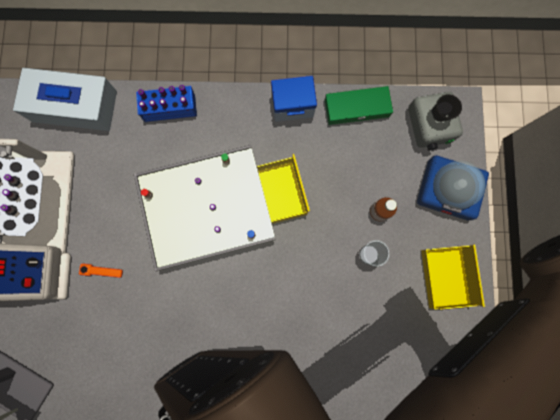

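View pics/scene0.png

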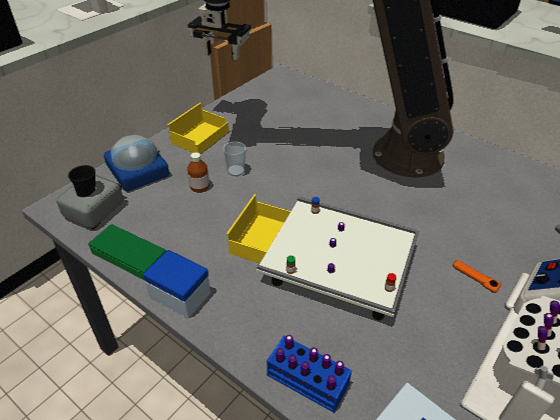

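The top view shows two yellow tubs, at (283,190) tucked under the board's right edge and at (453,278) free on the bench. The first fits the description; I'll check its distance from the base. The caps are at about (198,181), (212,207) and (217,229). The vials are red (146,193), green (225,159) and blue (251,234).

```bash
cat > h.py <<'E'
import numpy as np,cv2
def ray(c,uv,z):
    R=cv2.Rodrigues(np.array(c["rvec"],float))[0];t=np.array(c["tvec"],float).reshape(3)
    p=cv2.undistortPoints(np.array([[uv]],float),np.array(c["K"],float),None)[0,0]
    d=R.T@np.array([*p,1]);o=-R.T@t
    return (o+d*(z-o[2])/d[2])
E
python3 - <<'E'
import pickle,cv2
from h import *
d=pickle.load(open("d0.pkl","rb"));c=d["top"]
im=c["image"][135:280,125:320];cv2.imwrite("pics/crop1.png",cv2.resize(im,None,fx=4,fy=4,interpolation=cv2.INTER_CUBIC))
for n,uv,z in[("tub1",(283,190),0.02),("tub2",(453,278),.02),("ca",(198,181),.075),("cb",(212,207),.075),("cc",(217,229),.075)]:print(n,ray(c,uv,z).round(3))
R=cv2.Rodrigues(c["rvec"])[0];print((-R.T@c["tvec"]).round(2))
E
```

```text
tub1 [ 0.607 -0.137  0.02 ]
tub2 [ 0.361 -0.623  0.02 ]
ca [0.617 0.101 0.075]
cb [0.544 0.059 0.075]
cc [0.483 0.043 0.075]
[ 0.37 -0.11  1.15]
```

View pics/crop1.png

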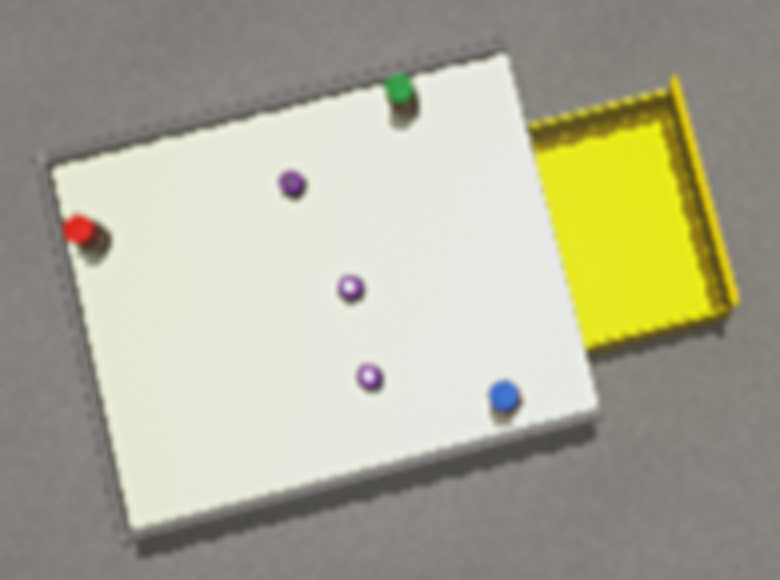

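Run:
```python
import pickle
from h import *
c=pickle.load(open("d0.pkl","rb"))["top"]
P=lambda x,y,z:ray(c,((x+.5)/4-.5+125,(y+.5)/4-.5+135),z)[:2]
TL,TR,BR,BL=P(50,160,.065),P(508,50,.065),P(598,412,.065),P(133,530,.065)
print(TL,TR,BR,BL,[np.linalg.norm(a-b) for a,b in((TL,TR),(TR,BR),(BR,BL),(BL,TL))])
ctr=(TL+TR+BR+BL)/4
y=(TL-TR+BL-BR);y/=np.linalg.norm(y);x=np.array([y[1],-y[0]])
print("ctr",ctr,"yaw",np.degrees(np.arctan2(x[1],x[0])), "y",y)
for n,a in dict(grey=(292,184,.075),w1=(350,288,.075),w2=(370,377,.075),green=(399,88,.1),red=(79,229,.1),blue=(504,397,.1),tubT=(535,126,.053),tubT2=(672,92,.053),tubB=(588,349,.053),tubB2=(733,313,.053),).items():
    p=P(*a);q=p-ctr;print(n,p.round(4),"board",(np.array([q@x,q@y])*1000).round(1))
```

```text
[0.63395867 0.27451828] [ 0.71992129 -0.04490865] [ 0.46331305 -0.1133987 ] [0.37741656 0.20148095] [np.float64(0.33079167916465446), np.float64(0.265591182782434), np.float64(0.3263853559071432), np.float64(0.2667364059095863)]
ctr [0.54865239 0.07942297] yaw 15.159769134630467 y [-0.26151152  0.96520036]
grey [0.6176 0.1021] board [72.4  3.8]
w1 [0.5451 0.0589] board [ -8.8 -18.9]
w2 [0.4838 0.0429] board [-72.2 -18.3]
green [0.6804 0.0268] board [113.4 -85.3]
red [0.5782 0.2394] board [ 70.4 146.7]
blue [ 0.4693 -0.0506] board [-110.5 -104.7]
tubT [ 0.668  -0.0648] board [  77.5 -170.4]
tubT2 [ 0.6949 -0.1623] board [  77.9 -271.6]
tubB [ 0.5084 -0.1056] board [ -87.3 -168.1]
tubB2 [ 0.5356 -0.207 ] board [ -87.5 -273. ]
```

The tub at (283,190) is 0.62 m from the base and the other is 0.72 m, so the near one is right, and the crop confirms it lies under the open edge. The white deck measures 266×330 mm against an expected 264×332. In board coordinates the caps are at (72,4), (-9,-19) and (-72,-18), and the tub spans x from about -87 to 77. Plan: leave a 12 mm finger gap as a notch and push each cap in turn, steering the outer two inwards. I'll go above the board first and look.

>>> {"fn": "send_rows", "kwargs": {"steps": [{"dp": [-36, 40.4, 0], "roll": 0, "jaw": 14}, {"dp": [-72, 80.8, 0], "roll": 0, "jaw": 14}, {"dp": [-108, 121.2, 0], "roll": 0, "jaw": 14}, {"dp": [-144, 161.6, 0], "roll": 0, "jaw": 14}, {"dp": [-180, 202, 0], "roll": 0, "jaw": 14}], "newtons": 10}}

```text
time_s: 0.72
tcp_pos: [0.3095, -0.3989, 0.2403]
eef_rot: [180.0, -0.0, -163.2]
contact_force: [2.0, 0.1, 0.1]
gripper_width: 0.0432
gripper_force: 0.0
```

>>> {"fn": "send_rows", "kwargs": {"steps": [{"dp": [-36, 40.4, 0], "roll": 0, "jaw": 14}, {"dp": [-72, 80.8, 0], "roll": 0, "jaw": 14}, {"dp": [-108, 121.2, 0], "roll": 0, "jaw": 14}, {"dp": [-144, 161.6, 0], "roll": 0, "jaw": 14}, {"dp": [-180, 202, 0], "roll": 0, "jaw": 14}]}}

```text
time_s: 1.35
tcp_pos: [0.4233, -0.1534, 0.2406]
eef_rot: [-180.0, 0.0, -163.2]
contact_force: [0.6, -0.3, 0.4]
gripper_width: 0.0127
gripper_force: 0.0
```

>>> {"fn": "send_rows", "kwargs": {"steps": [{"dp": [-36, 40.4, 0], "roll": -0.16, "jaw": 14}, {"dp": [-72, 80.8, 0], "roll": -0.32, "jaw": 14}, {"dp": [-108, 121.2, 0], "roll": -0.48, "jaw": 14}, {"dp": [-144, 161.6, 0], "roll": -0.64, "jaw": 14}, {"dp": [-180, 202, 0], "roll": -0.8, "jaw": 14}]}}

```text
time_s: 1.98
tcp_pos: [0.5371, 0.0921, 0.2404]
eef_rot: [180.0, -0.0, -117.0]
contact_force: [1.5, -1.0, 0.9]
gripper_width: 0.0125
gripper_force: 0.0
```

>>> {"fn": "send_rows", "kwargs": {"steps": [{"dp": [0, 0, 0], "roll": -0.16, "jaw": 14}, {"dp": [0, 0, 0], "roll": -0.32, "jaw": 14}, {"dp": [0, 0, 0], "roll": -0.48, "jaw": 14}, {"dp": [0, 0, 0], "roll": -0.64, "jaw": 14}, {"dp": [0, 0, 0], "roll": -0.743, "jaw": 14}]}}

```text
time_s: 2.6
tcp_pos: [0.5366, 0.0903, 0.2402]
eef_rot: [180.0, 0.0, -74.5]
contact_force: [0.8, -0.9, -0.1]
gripper_width: 0.0121
gripper_force: 0.0
```

Run:
```python
from plant import r
import cv2,pickle
c=r.capture("wrist");cv2.imwrite("pics/wrist1.png",c["image"]);pickle.dump(c,open("w1.pkl","wb"))
s=r.get_state();print(s["time_s"],s["tcp_pos"],s["eef_rot"],s["gripper_width"],s["joints"])
```

```text
2.65 [0.5365812  0.09030116 0.24020673] [ 1.79957904e+02 -1.72925059e-03 -7.42807301e+01] 0.012356047833314957 [ 3.01862488e+01  8.27254578e+00 -1.59034356e+01 -9.68914717e-03
 -6.58652126e+01 -1.44630146e+01]
```

View pics/wrist1.png

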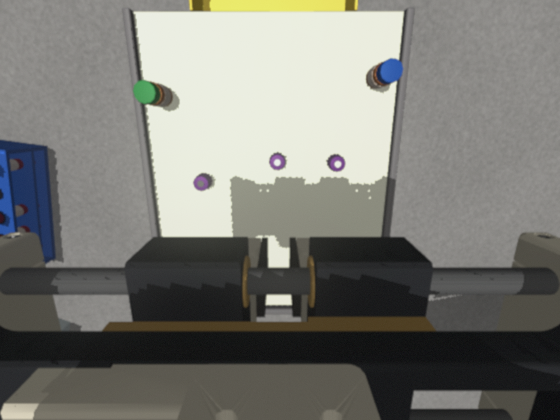

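The wrist view shows grey cap at (202,182), white caps at (278,161) and (336,162), green vial top at (146,92) and blue vial top at (390,70). The tub is at the top edge, u 191–357.

Run:
```python
import pickle
from h import *
c=pickle.load(open("w1.pkl","rb"))
ctr=np.array([.54865,.07942]);y=np.array([-.2615,.9652]);x=np.array([y[1],-y[0]])
for n,(u,v,z) in dict(grey=(202,182,.075),w1=(278,161,.075),w2=(336,162,.075),green=(146,92,.1),blue=(391,70,.1),eL=(135,12,.055),eR=(404,12,.055),t1=(191,8,.053),t2=(357,8,.053)).items():
    p=ray(c,(u,v),z)[:2];q=p-ctr;print(n,p.round(4),(np.array([q@x,q@y])*1000).round(1))
```

```text
grey [0.6188 0.102 ] [73.6  3.5]
w1 [0.5463 0.0586] [ -7.7 -19.5]
w2 [0.4873 0.0433] [-68.7 -18.8]
green [0.6793 0.0274] [112.5 -84.4]
blue [ 0.4718 -0.0493] [-107.8 -104.1]
eL [ 0.72   -0.0419] [ 133.6 -161.9]
eR [ 0.4653 -0.1127] [-130.6 -163.6]
t1 [ 0.6683 -0.0605] [  78.9 -166.4]
t2 [ 0.5107 -0.1043] [ -84.6 -167.4]
```

Both cameras agree to about 3 mm. I'll descend behind the middle cap.

>>> {"fn": "send_rows", "kwargs": {"steps": [{"dp": [-6, 0, 40], "roll": 0, "jaw": 14}, {"dp": [-6, 0, 80], "roll": 0, "jaw": 14}, {"dp": [-6, 0, 120], "roll": 0, "jaw": 14}, {"dp": [-6, 0, 150], "roll": 0, "jaw": 14}, {"dp": [-6, 0, 165], "roll": 0, "jaw": 14}]}}

```text
time_s: 3.28
tcp_pos: [0.5343, 0.0957, 0.0738]
eef_rot: [179.8, -0.0, -74.8]
contact_force: [0.3, 0.2, 0.4]
gripper_width: 0.0121
gripper_force: 0.0
```

>>> {"fn": "send_rows", "kwargs": {"steps": [{"dp": [0, 0, 0], "roll": 0, "jaw": 14}, {"dp": [6, 0, 0], "roll": 0, "jaw": 14}, {"dp": [12, 0, 0], "roll": 0, "jaw": 14}, {"dp": [18, 0, 0], "roll": 0, "jaw": 14}, {"dp": [26, 0, 0], "roll": 0, "jaw": 14}]}}

```text
time_s: 3.9
tcp_pos: [0.5424, 0.0706, 0.076]
eef_rot: [-180.0, 0.0, -74.8]
contact_force: [0.6, 0.1, -0.2]
gripper_width: 0.0122
gripper_force: 0.1
```

Run:
```python
from plant import r
import cv2
c=r.capture("wrist")
cv2.imwrite("pics/wrist2.png",c["image"])
s=r.get_state();print(s["time_s"],s["tcp_pos"],s["eef_rot"],s["contact_force"])
```

```text
3.95 [0.54239393 0.0699266  0.07585553] [-1.79977093e+02  7.71304604e-04 -7.47828742e+01] [ 0.27538816 -0.85034783  0.22260037]
```

View pics/wrist2.png

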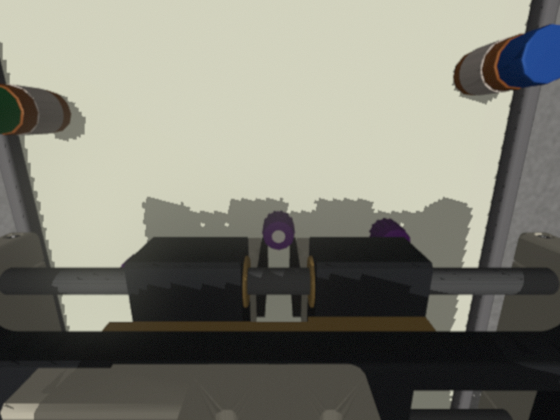

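The cap is at (278,230), seated centrally between the fingertips. Now I'll push it steadily to the edge.

>>> {"fn": "send_rows", "kwargs": {"steps": [{"dp": [8, 0, 1], "roll": 0, "jaw": 14}, {"dp": [18, 0, 2], "roll": 0, "jaw": 14}, {"dp": [29, 0, 2], "roll": 0, "jaw": 14}, {"dp": [40, 0, 2], "roll": 0, "jaw": 14}, {"dp": [51, 0, 2], "roll": 0, "jaw": 14}]}}

```text
time_s: 4.58
tcp_pos: [0.5556, 0.021, 0.0735]
eef_rot: [180.0, -0.0, -74.8]
contact_force: [-0.7, 0.7, -0.4]
gripper_width: 0.0121
gripper_force: 0.1
```

>>> {"fn": "send_rows", "kwargs": {"steps": [{"dp": [11, 0, 0], "roll": 0, "jaw": 14}, {"dp": [22, 0, 0], "roll": 0, "jaw": 14}, {"dp": [33, 0, 0], "roll": 0, "jaw": 14}, {"dp": [44, 0, 0], "roll": 0, "jaw": 14}, {"dp": [55, 0, 0], "roll": 0, "jaw": 14}]}}

```text
time_s: 5.2
tcp_pos: [0.5701, -0.0319, 0.0735]
eef_rot: [180.0, 0.0, -74.8]
contact_force: [0.1, -0.3, -0.2]
gripper_width: 0.0123
gripper_force: 0.1
```

>>> {"fn": "send_rows", "kwargs": {"steps": [{"dp": [11, 0, 0], "roll": 0, "jaw": 14}, {"dp": [22, 0, 0], "roll": 0, "jaw": 14}, {"dp": [33, 0, 0], "roll": 0, "jaw": 14}, {"dp": [44, 0, 0], "roll": 0, "jaw": 14}, {"dp": [59, 0, 0], "roll": 0, "jaw": 14}]}}

```text
time_s: 5.82
tcp_pos: [0.5857, -0.0888, 0.0736]
eef_rot: [-180.0, -0.0, -74.7]
contact_force: [0.2, -0.2, -0.3]
gripper_width: 0.0122
gripper_force: 0.0
```

>>> {"fn": "send_rows", "kwargs": {"steps": [{"dp": [0, 0, 0], "roll": 0, "jaw": 14}, {"dp": [0, 0, 0], "roll": 0, "jaw": 14}]}}

```text
time_s: 6.08
tcp_pos: [0.5854, -0.0883, 0.0735]
eef_rot: [180.0, 0.0, -74.8]
contact_force: [0.5, -0.6, 0.6]
gripper_width: 0.0123
gripper_force: 0.0
```

Run:
```python
from plant import r
import cv2,numpy as np
a=r.capture("wrist")["image"];b=r.capture("top")["image"][120:280,130:330]
cv2.imwrite("pics/s3.png",np.hstack([cv2.resize(a,(390,292)),cv2.resize(b,(365,292),interpolation=cv2.INTER_CUBIC)]))
s=r.get_state();print(s["time_s"],s["tcp_pos"],s["contact_force"])
```

```text
6.175 [ 0.5853641  -0.08799199  0.07353769] [ 0.03699179  0.66749598 -0.35612327]
```

View pics/s3.png

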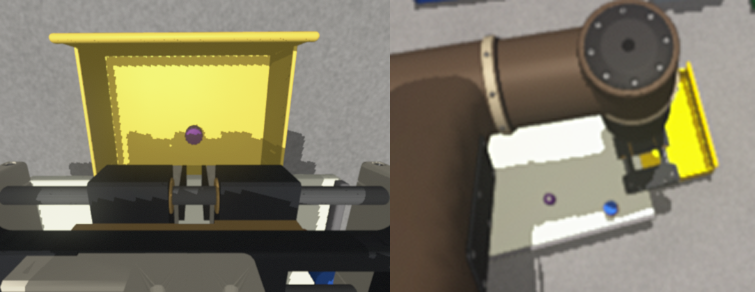

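The wrist view shows the first cap lying in the tub at about (194,134), with the others undisturbed. Next is the cap near the blue vial.

>>> {"fn": "send_rows", "kwargs": {"steps": [{"dp": [0, 0, -35], "roll": 0, "jaw": 14}, {"dp": [0, 0, -70], "roll": 0, "jaw": 14}, {"dp": [-45, 15, -70], "roll": 0, "jaw": 14}, {"dp": [-95, 32, -70], "roll": 0, "jaw": 14}, {"dp": [-140, 47, -70], "roll": 0, "jaw": 14}]}}

```text
time_s: 6.8
tcp_pos: [0.5022, 0.0359, 0.1438]
eef_rot: [-180.0, 0.0, -74.7]
contact_force: [0.3, 1.1, 0.2]
gripper_width: 0.0122
gripper_force: 0.0
```

>>> {"fn": "send_rows", "kwargs": {"steps": [{"dp": [-30, 10, 0], "roll": 0, "jaw": 14}, {"dp": [-48, 15, 0], "roll": 0, "jaw": 14}, {"dp": [-48, 15, 30], "roll": 0, "jaw": 14}, {"dp": [-48, 15, 60], "roll": 0, "jaw": 14}, {"dp": [-48, 15, 70], "roll": 0, "jaw": 14}]}}

```text
time_s: 7.42
tcp_pos: [0.4752, 0.0768, 0.0724]
eef_rot: [179.9, -0.0, -74.7]
contact_force: [-0.1, -1.2, -0.3]
gripper_width: 0.0122
gripper_force: 0.0
```

>>> {"fn": "send_rows", "kwargs": {"steps": [{"dp": [0, 0, 0], "roll": 0, "jaw": 14}, {"dp": [6, 0, 0], "roll": 0, "jaw": 14}, {"dp": [12, 0, 0], "roll": 0, "jaw": 14}, {"dp": [18, 0, 0], "roll": 0, "jaw": 14}, {"dp": [26, 0, 0], "roll": 0, "jaw": 14}]}}

```text
time_s: 8.05
tcp_pos: [0.4833, 0.0514, 0.0739]
eef_rot: [-180.0, 0.0, -74.8]
contact_force: [-0.6, 0.6, 0.3]
gripper_width: 0.0121
gripper_force: 0.1
```

Run:
```python
from plant import r
import cv2,numpy as np
cv2.imwrite("pics/w4.png",r.capture("wrist")["image"][0:320])
s=r.get_state();print(s["time_s"],s["tcp_pos"],s["contact_force"])
```

```text
8.1 [0.48330697 0.05078345 0.07371902] [ 0.84281333 -1.34198017  0.54916717]
```

View pics/w4.png

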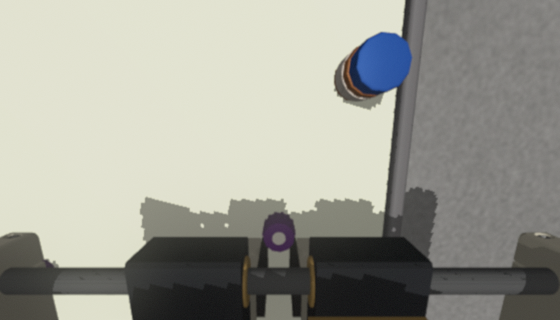

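The cap is at (278,230), centred in the notch, and the blue vial at (380,65) is off to the right. I'll push diagonally inwards, then straight.

>>> {"fn": "send_rows", "kwargs": {"steps": [{"dp": [9, -3, 0], "roll": 0, "jaw": 14}, {"dp": [19, -7, 0], "roll": 0, "jaw": 14}, {"dp": [29, -12, 0], "roll": 0, "jaw": 14}, {"dp": [39, -17, 0], "roll": 0, "jaw": 14}, {"dp": [49, -22, 0], "roll": 0, "jaw": 14}]}}

```text
time_s: 8.72
tcp_pos: [0.5177, 0.0097, 0.0735]
eef_rot: [180.0, -0.0, -74.8]
contact_force: [-0.5, 0.4, 0.6]
gripper_width: 0.0121
gripper_force: 0.1
```

>>> {"fn": "send_rows", "kwargs": {"steps": [{"dp": [11, -3, 0], "roll": 0, "jaw": 14}, {"dp": [22, -4, 0], "roll": 0, "jaw": 14}, {"dp": [33, -4, 0], "roll": 0, "jaw": 14}, {"dp": [44, -4, 0], "roll": 0, "jaw": 14}, {"dp": [55, -4, 0], "roll": 0, "jaw": 14}]}}

```text
time_s: 9.35
tcp_pos: [0.5355, -0.0424, 0.0736]
eef_rot: [180.0, -0.0, -74.8]
contact_force: [0.3, 0.1, -0.2]
gripper_width: 0.0123
gripper_force: 0.1
```

>>> {"fn": "send_rows", "kwargs": {"steps": [{"dp": [11, 0, 0], "roll": 0, "jaw": 14}, {"dp": [22, 0, 0], "roll": 0, "jaw": 14}, {"dp": [33, 0, 0], "roll": 0, "jaw": 14}, {"dp": [44, 0, 0], "roll": 0, "jaw": 14}, {"dp": [58, 0, 0], "roll": 0, "jaw": 14}]}}

```text
time_s: 9.98
tcp_pos: [0.5509, -0.0983, 0.0736]
eef_rot: [-180.0, 0.0, -74.7]
contact_force: [-0.0, -0.9, -0.3]
gripper_width: 0.0122
gripper_force: 0.0
```

>>> {"fn": "send_rows", "kwargs": {"steps": [{"dp": [0, 0, 0], "roll": 0, "jaw": 14}, {"dp": [0, 0, 0], "roll": 0, "jaw": 14}]}}

```text
time_s: 10.22
tcp_pos: [0.5506, -0.0978, 0.0735]
eef_rot: [180.0, 0.0, -74.8]
contact_force: [0.5, 0.1, 0.2]
gripper_width: 0.0123
gripper_force: 0.0
```

Run:
```python
from plant import r
import cv2,numpy as np
cv2.imwrite("pics/w5.png",r.capture("wrist")["image"][0:320])
s=r.get_state();print(s["time_s"],s["tcp_pos"],s["contact_force"])
q=np.array(s["tcp_pos"][:2])-[.54865,.07942];print(q@[.9652,.2615],q@[-.2615,.9652])
```

```text
10.275 [ 0.55060097 -0.09759308  0.07350469] [-0.08321304 -0.69047719 -0.63457022]
-0.04440584334750903 -0.17136320736854457
```

View pics/w5.png

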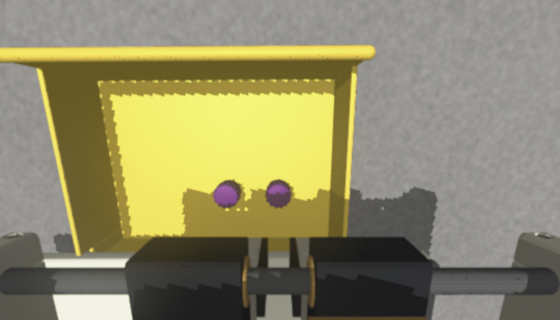

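Two caps are in the tub, at (228,194) and (278,194). Now the grey-dot cap.

>>> {"fn": "send_rows", "kwargs": {"steps": [{"dp": [0, 0, -35], "roll": 0, "jaw": 14}, {"dp": [0, 0, -70], "roll": 0, "jaw": 14}, {"dp": [-42, -23, -70], "roll": 0, "jaw": 14}, {"dp": [-84, -47, -70], "roll": 0, "jaw": 14}, {"dp": [-126, -71, -70], "roll": 0, "jaw": 14}]}}

```text
time_s: 10.9
tcp_pos: [0.5862, 0.0443, 0.144]
eef_rot: [-180.0, 0.0, -74.7]
contact_force: [0.9, -0.5, 1.1]
gripper_width: 0.0124
gripper_force: 0.0
```

>>> {"fn": "send_rows", "kwargs": {"steps": [{"dp": [-45, -25, 0], "roll": 0, "jaw": 14}, {"dp": [-85, -47, 0], "roll": 0, "jaw": 14}, {"dp": [-85, -47, 30], "roll": 0, "jaw": 14}, {"dp": [-85, -47, 60], "roll": 0, "jaw": 14}, {"dp": [-85, -47, 70], "roll": 0, "jaw": 14}]}}

```text
time_s: 11.52
tcp_pos: [0.6078, 0.137, 0.0717]
eef_rot: [179.8, -0.0, -74.7]
contact_force: [0.3, -0.1, -0.2]
gripper_width: 0.0122
gripper_force: 0.0
```

>>> {"fn": "send_rows", "kwargs": {"steps": [{"dp": [0, 0, 0], "roll": 0, "jaw": 14}, {"dp": [6, 0, 0], "roll": 0, "jaw": 14}, {"dp": [12, 0, 0], "roll": 0, "jaw": 14}, {"dp": [18, 0, 0], "roll": 0, "jaw": 14}, {"dp": [27, 0, 0], "roll": 0, "jaw": 14}]}}

```text
time_s: 12.15
tcp_pos: [0.6165, 0.1104, 0.074]
eef_rot: [-180.0, 0.0, -74.8]
contact_force: [-0.0, 0.2, 0.9]
gripper_width: 0.0126
gripper_force: 0.1
```

Run:
```python
from plant import r
import cv2,numpy as np
cv2.imwrite("pics/w6.png",r.capture("wrist")["image"][0:320])
s=r.get_state();print(s["time_s"],s["tcp_pos"],s["contact_force"])
q=np.array(s["tcp_pos"][:2])-[.54865,.07942];print(q@[.9652,.2615],q@[-.2615,.9652])
```

```text
12.2 [0.6165425  0.10949074 0.07378698] [ 0.69867404 -0.85313902  0.53949097]
0.07339333991052363 0.01127039329567773
```

View pics/w6.png

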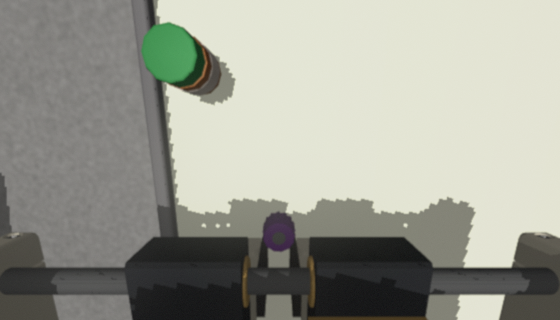

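The grey-dot cap is at (278,230), centred in the notch, with the green vial at (172,52) off to the left. Same push, angled inwards.

>>> {"fn": "send_rows", "kwargs": {"steps": [{"dp": [9, 3, 0], "roll": 0, "jaw": 14}, {"dp": [19, 8, 0], "roll": 0, "jaw": 14}, {"dp": [29, 14, 0], "roll": 0, "jaw": 14}, {"dp": [39, 20, 0], "roll": 0, "jaw": 14}, {"dp": [49, 26, 0], "roll": 0, "jaw": 14}]}}

```text
time_s: 12.82
tcp_pos: [0.6037, 0.056, 0.0736]
eef_rot: [180.0, -0.0, -74.8]
contact_force: [-0.3, -0.6, 0.1]
gripper_width: 0.0124
gripper_force: 0.0
```

>>> {"fn": "send_rows", "kwargs": {"steps": [{"dp": [10, 5, 0], "roll": 0, "jaw": 14}, {"dp": [20, 8, 0], "roll": 0, "jaw": 14}, {"dp": [31, 9, 0], "roll": 0, "jaw": 14}, {"dp": [42, 9, 0], "roll": 0, "jaw": 14}, {"dp": [53, 9, 0], "roll": 0, "jaw": 14}]}}

```text
time_s: 13.45
tcp_pos: [0.6096, 0.0026, 0.0735]
eef_rot: [-180.0, -0.0, -74.8]
contact_force: [0.2, 0.3, 0.4]
gripper_width: 0.0123
gripper_force: 0.1
```

>>> {"fn": "send_rows", "kwargs": {"steps": [{"dp": [11, 0, 0], "roll": 0, "jaw": 14}, {"dp": [22, 0, 0], "roll": 0, "jaw": 14}, {"dp": [33, 0, 0], "roll": 0, "jaw": 14}, {"dp": [44, 0, 0], "roll": 0, "jaw": 14}, {"dp": [55, 0, 0], "roll": 0, "jaw": 14}]}}

```text
time_s: 14.08
tcp_pos: [0.6239, -0.0505, 0.0735]
eef_rot: [180.0, -0.0, -74.8]
contact_force: [0.2, 0.4, -0.0]
gripper_width: 0.0122
gripper_force: 0.1
```

>>> {"fn": "send_rows", "kwargs": {"steps": [{"dp": [11, 0, 0], "roll": 0, "jaw": 14}, {"dp": [25, 0, 0], "roll": 0, "jaw": 14}, {"dp": [25, 0, 0], "roll": 0, "jaw": 14}, {"dp": [25, 0, -20], "roll": 0, "jaw": 14}, {"dp": [25, 0, -50], "roll": 0, "jaw": 14}]}}

```text
time_s: 14.7
tcp_pos: [0.6295, -0.0739, 0.123]
eef_rot: [179.9, 0.0, -74.8]
contact_force: [0.4, 0.6, -0.6]
gripper_width: 0.0123
gripper_force: 0.0
```

>>> {"fn": "send_rows", "kwargs": {"steps": [{"dp": [0, 0, -30], "roll": 0, "jaw": 14}, {"dp": [-30, 0, -60], "roll": 0, "jaw": 14}, {"dp": [-60, 0, -80], "roll": 0, "jaw": 14}, {"dp": [-60, 0, -80], "roll": 0, "jaw": 14}, {"dp": [-60, 0, -80], "roll": 0, "jaw": 14}]}}

```text
time_s: 15.32
tcp_pos: [0.6142, -0.0159, 0.2031]
eef_rot: [180.0, 0.0, -74.7]
contact_force: [-0.3, -0.2, -0.3]
gripper_width: 0.0123
gripper_force: 0.0
```

Run:
```python
from plant import r
import cv2,numpy as np
a=r.capture("wrist")["image"];b=r.capture("scene")["image"][170:340,200:440]
cv2.imwrite("pics/s7.png",np.hstack([cv2.resize(a,(390,292)),cv2.resize(b,(410,292),interpolation=cv2.INTER_CUBIC)]))
s=r.get_state();print(s["time_s"],s["tcp_pos"],s["contact_force"])
```

```text
15.425 [ 0.61404717 -0.01656074  0.20250946] [ 0.11013171  0.01864581 -0.64552411]
```

View pics/s7.png

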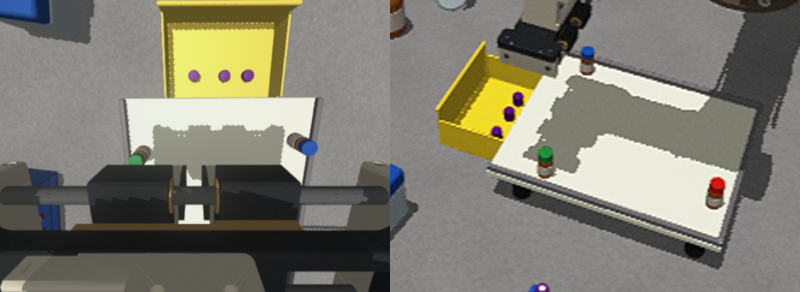

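All three caps are in the tub, at (194,76), (224,76) and (248,76) in the wrist view. The vials are standing in place and the arm is clear.

```bash
python3 -c "
from plant import r
print(r.close_job())"
```

```text
the job is handed in; nothing more can be done
None
```

All three caps were swept off the open edge into the yellow tub under the board, the vials still stood in place in the last pictures, and the job was handed in at about 15 s; the hand-in returned no verdict.

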